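# Change over the specimen trays

### The arm

A 6-joint arm with a two-finger parallel gripper is mounted at the origin on a cart in front of the work surface, level with it; the furniture and walls round the work are solid. World frame = base frame: x ahead of the robot, y to its left, z up, the work surface at z = 0. Lengths are in m, angles in rad, forces in N, time in s.
With the tool pointing down it reaches from about 0.35 to 0.725 m from the base axis. Payload 4.3 kg.
Tool frame: the origin (TCP) lies midway between the tips of the shut fingers; the grasp point (between the pads) lies 19 mm behind it; z points along the fingers, x is the direction in which the jaws open and shut, and the axes are right-handed (so a half turn about z gives the same grasp; the last joint's range is limited). The gripper opens to 85 mm and grips with 20 to 120 N. Pads are 22 mm wide; open, the fingers measure 114 mm over their backs; the gripper's body (76 mm by 85 mm) begins 54 mm behind the grasp point. The pads swing forward as they close: fully open they stand 13 mm farther back than shut.
Start: joints at [1.177, 0.377, 0.081, 1.274, 0, 1.46], TCP at [0.161, 0.552, 0.231] pointing down, gripper open.
Joint ranges: [-2.72, 2.72], [-0.84, 1.66], [-1.02, 1.22], [-1.77, 2.12], [-1.37, 1.28], [-3.14, 3.14]. Speed limits (rad/s): [2.57, 2.57, 3.14, 3.14, 3.14, 3.14].

### API

Orientations are given as a 3x3 rotation matrix whose columns are the frame's x, y, z axes.
In Python, from station import monitor, capture, workorder gives the robot as it stands.
- The arm moves only by the tool jog_arm, never from a script. Its argument "rows" is one flat list of numbers, 5 for each row, row after row: the shift along the world's x, y, z in cm, then the turn about the world's z in degrees, then the closure in counts, from 0 (fully open) to 255 (shut). In form: [tx, ty, tz, twist, jaw, tx, ty, tz, twist, jaw, ...]. A call has 1 to 12 rows; each row shifts and turns the pose as measured when the row begins; what a row does not reach is not made up. A row lasts 1/10 s, in which the tool goes at most 50 mm and 8.59 degrees, less where a joint would pass 70% of its speed; a pose out of reach is approached as far as the arm can. A call with a gripper value outside its range is refused whole. The fingers move at their own pace and stop on an object; "force" is the grip in N (left out, the last holds). Time passes only in rows, so rows that do not move let the fingers close. It gives the time, the measured TCP pose, the force and the opening at its end, in the units of the state.
- monitor.state(): the state, without advancing time (a new reading comes with each control period).
- capture(name): name is "scene" or "top" or "wrist"; returns a dict with "frame" (384x512x3 uint8, red, green, blue), "fx", "fy", "cx", "cy" (pixels), "k1" (the pictures are not rectified: a ray, as slopes to the right and down, at radius r is drawn at 1 + k1 r^2 times it, then the intrinsics apply), "R" (3x3) and "t" (3): a world point X has camera coordinates R X + t. Camera axes: x right, y down, z forward; pixel columns grow to the right and rows downward; lengths in m; the calibration is good to about 2 mm. A picture is of the moment at which its call begins. There is no depth.
- workorder.sign_off(): hands the job in, once; it reports no verdict.
The state is a dict: "clock": time; "q": joint angles; "joint_velocities": joint speeds; "joint_torque": joint torques, N m; "position": TCP position; "tool_rot": TCP orientation; "force": force on the tool from outside, world axes, zero at the start; "moment": the same for the moment, N m; "gripper_width": opening from 0.0 (shut) to 1.0 (fully open).
Only numpy, scipy, OpenCV 4.12 (cv2) and the standard library are available. Lean on these libraries where they do the work, as an engineer would, in place of code of your own. Each camera call takes 0.05 s, during which the arm holds its last target.

### The job

On the bench stand two low white boxes with clear roofs, each with a sliding metal tray; the empty narrow tray has been left partly open. First push the narrow tray fully home from the front of its lip, then hook a fingertip down behind the lip of the wide tray and draw it all the way out to its stop, so that the petri dish lying in it comes out from under the roof. Do not pinch either lip (leave the inner side of the narrow lip and the outer side of the wide lip untouched), do not touch the petri dish, and leave the things standing around where they are.

Things in the scene. Friction and masses are not known exactly. Their poses are not given: they have to be found in the camera images.
- wide_unit: The box of the wide tray: white box fixed to the table, clear roof, open front; 126 mm wide, 122 mm deep, 42 mm high. Origin at table level below the middle of its front edge; its own x axis points into the box (away from the robot), y to the left, z up. The boxes swap places, left or right, between starts
- narrow_unit: The box of the narrow tray: white box fixed to the table, clear roof, open front; 92 mm wide, 122 mm deep, 42 mm high. Origin at table level below the middle of its front edge; its own x axis points into the box (away from the robot), y to the left, z up. The boxes swap places, left or right, between starts
- wide_tray (a joint): how far the wide tray is drawn out of its box, along the box's own -x, in m: 0 is fully home against its stop, 0.09 is fully out against its stop. Starts at 0 to 0.004. Stays where it is left; rail friction about 1.5 N (plus light damping, 8 N per m/s), cannot be lifted off
- narrow_tray (a joint): how far the narrow tray is drawn out of its box, along the box's own -x, in m: 0 is fully home against its stop, 0.09 is fully out against its stop. Starts at 0.045 to 0.075. Stays where it is left; rail friction about 1.5 N (plus light damping, 8 N per m/s), cannot be lifted off
- wide_lip (a point): middle of the top edge of the wide tray's upright lip, 36 mm above the table; axes as its box. The lip is a plate 110 mm wide, 8 mm thick (4 mm either side of this point along x), down to the tray floor 25 mm below. Behind it (+x) an empty finger well 104 mm wide runs 52 mm to a 9 mm high cross rib, level with the box's front when the tray is home. Moves with the tray
- narrow_lip (a point): middle of the top edge of the narrow tray's upright lip, 36 mm above the table; axes as its box. The lip is a plate 76 mm wide, 8 mm thick (4 mm either side of this point along x), down to the tray floor 25 mm below. Behind it (+x) an empty finger well 70 mm wide runs 52 mm to a 9 mm high cross rib, level with the box's front when the tray is home. Moves with the tray
- wide_pan (a point): middle of the floor of the wide tray's dish compartment (72 mm long, 104 mm wide, 9 mm high rims), moves with the tray
- petri_dish: loose round clear petri dish, 60 mm across, 13 mm high, lying flat in the wide tray's compartment, at first under the clear roof; origin at the centre of its underside
- sample_vial: bystander: small glass vial with black cap, 21 mm across, 51 mm high, upright between the boxes; origin at its underside
- eraser: bystander: eraser 23 x 52 x 13 mm on the table, in front between the trays; origin at its underside
- loupe: bystander: black loupe, 42 mm across, 34 mm high, right of the boxes; origin at its underside
- strip_tin: bystander: round green tin, 64 mm across, 23 mm high, left of the boxes; origin at its underside

How it is judged:
On the way, in this order (a step that is already met when the one before it is completed fails the run):
1. the narrow tray is pushed fully home (value of joint narrow_tray below 0.006 m), for 0.2 s.
2. the wide tray is drawn out to its stop (value of joint wide_tray above 0.083 m), for 0.2 s.
At the end, for the whole second after the job is handed in: narrow tray home (within 6 mm), wide tray out to its stop (within 7 mm), the petri dish lying flat and at rest in the wide tray's compartment (value of joint narrow_tray below 0.006 m and value of joint wide_tray above 0.083 m and distance between petri_dish and wide_pan below 0.04 m and angle between petri_dish's own z axis and vertical below 0.1 rad and linear speed of petri_dish below 0.01 m/s); the robot touches nothing.
It fails at once if the outer side of the wide lip is touched (pinched or pushed) (contact force between the fingers and wide_tray_c6 above 2 N).
It fails at once if the inner side of the narrow lip is touched (pinched or pulled) (contact force between the fingers and narrow_tray_c5 above 2 N).
It fails at once if the petri dish is touched (contact force between any of the arm, the fingers and petri_dish above 0.5 N).
It fails at once if the petri dish is lifted (z of petri_dish in the frame of wide_pan above 0.012 m).
It fails at once if a bystander (vial, eraser, loupe, tin) is moved more than 20 mm (distance of any of sample_vial, eraser, loupe, strip_tin from where it was at the start of the episode above 0.02 m).
It also fails if it takes over 38 s, if anything falls off the work surface, if the arm or the gripper's body presses on something with over 40 N, if the wrist force passes 120 N, or if a joint passes its speed limit or range.

## Working session

There is one attempt and no reset: what is moved stays moved. The work goes in short steps, Python scripts to look and compute and a tool call to move; the robot and the scene stay as the last step left them, time stands still between calls to the robot, and variables do not carry over. Pictures are saved under pics/ and viewed, and the job is handed in when it is done.

Besides the shell and the picture viewer there is one more tool, called after "Emit:" by a JSON object that holds its "op" and its "data", one argument or row to a line. jog_arm: Moves the arm, as the interface text tells. Its arguments: {"type":"object","properties":{"rows":{"type":"array"},"force":{"type":"number"}},"required":["rows"]}

```bash
mkdir -p pics; python3 - <<'E'
from station import monitor, capture
import cv2,numpy as np
s=monitor.state();print({k:np.round(v,3).tolist() for k,v in s.items()})
for n in("scene","top"):
    c=capture(n);cv2.imwrite(f"pics/{n}0.png",cv2.resize(c["frame"][:,:,::-1],None,fx=1.5,fy=1.5));print(n,{k:np.round(v,4).tolist() for k,v in c.items() if k!="frame"})
E
```

```text
{'clock': 0.0, 'q': [1.177, 0.378, 0.08, 1.274, 0.0, 1.46], 'joint_velocities': [0.0, 0.002, 0.001, -0.0, -0.001, 0.002], 'joint_torque': [-0.0, -46.36, 26.988, 0.021, -0.0, -0.0], 'position': [0.161, 0.551, 0.23], 'tool_rot': [[0.28, 0.96, -0.001], [0.96, -0.28, -0.002], [-0.002, -0.0, -1.0]], 'force': [0.733, -0.765, 0.058], 'moment': [-0.013, 0.008, 0.025], 'gripper_width': 1.003}
scene {'fx': 357.5907, 'fy': 357.5907, 'cx': 250.9523, 'cy': 192.2873, 'k1': -0.0877, 'R': [[0.8106, -0.5855, 0.011], [-0.3716, -0.5288, -0.7631], [0.4526, 0.6145, -0.6462]], 't': [-0.3507, 0.3336, 0.5158]}
top {'fx': 466.4709, 'fy': 466.4709, 'cx': 258.2214, 'cy': 186.1219, 'k1': -0.1623, 'R': [[-0.0255, -0.9997, -0.0062], [-0.9831, 0.0262, -0.1812], [0.1813, 0.0015, -0.9834]], 't': [0.229, 0.5595, 1.2982]}
```

View pics/top0.png

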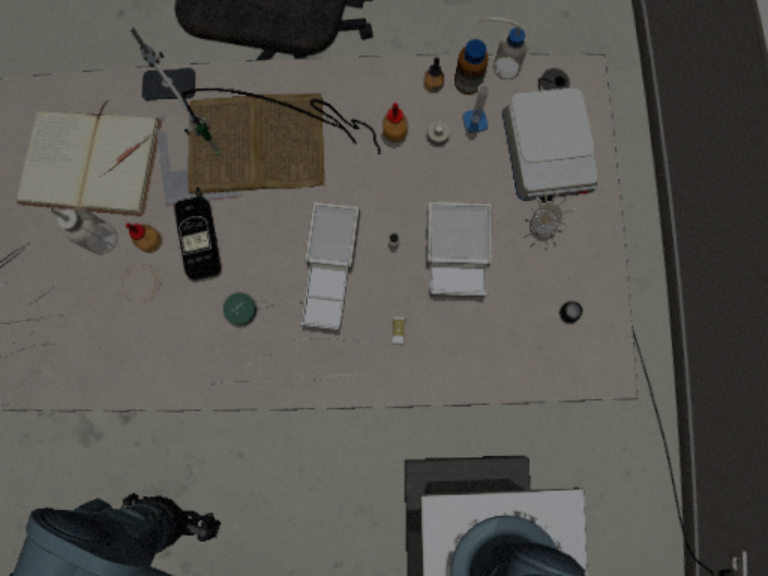

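View pics/scene0.png

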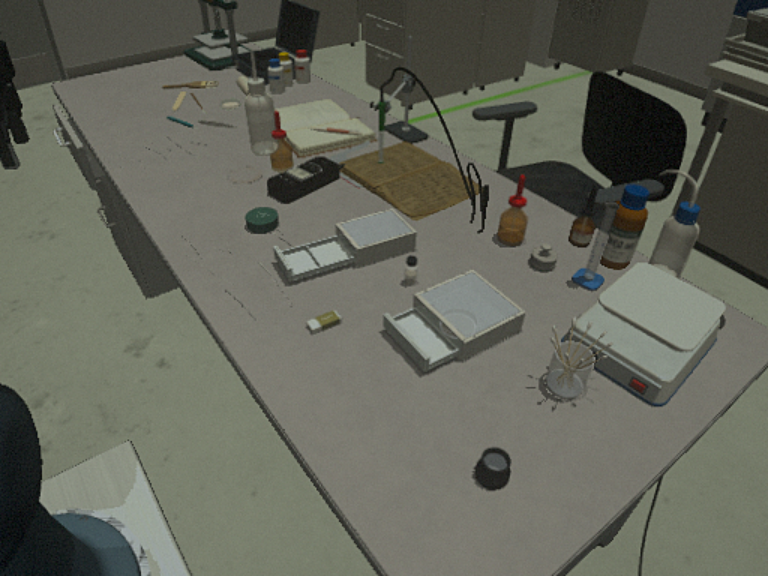

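The narrow unit is on the left (front edge around 330,263 in the picture), and its tray is open to about row 328. The wide unit is on the right, tray home, with its lip near row 295. I'll zoom in to get the corners.

```bash
python3 - <<'E'
from station import capture
import cv2
c=capture("top")["frame"][:,:,::-1]
cv2.imwrite("pics/top_n.png",cv2.resize(c[125:235,190:250],None,fx=5.4,fy=5.4,interpolation=cv2.INTER_CUBIC))
cv2.imwrite("pics/top_w.png",cv2.resize(c[125:235,255:345],None,fx=5.4,fy=5.4,interpolation=cv2.INTER_CUBIC))
E
```

```text
(no output)
```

View pics/top_n.png

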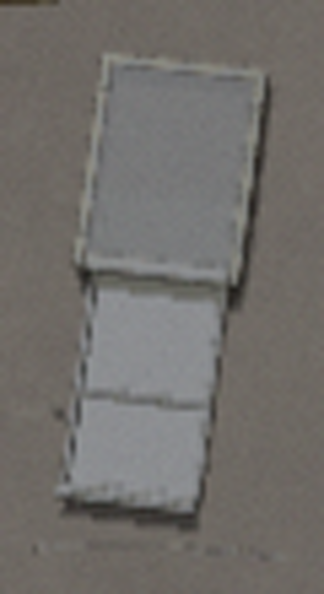

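View pics/top_w.png

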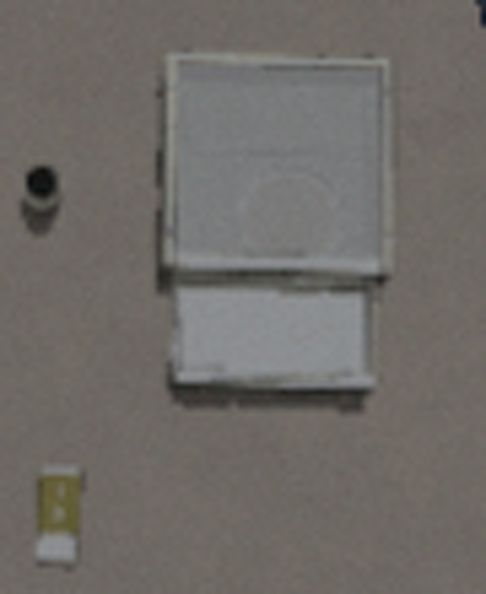

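```bash
cat > h.py <<'E'
import numpy as np,cv2
from scipy.optimize import least_squares
from station import capture,monitor
def ray(c,u,v):
    xd=np.array([(u-c["cx"])/c["fx"],(v-c["cy"])/c["fy"]]);x=xd.copy()
    for _ in range(20): x=xd/(1+c["k1"]*(x@x))
    R=np.array(c["R"]);return -R.T@np.array(c["t"]),R.T@np.array([x[0],x[1],1])
def at(c,u,v,z):
    o,d=ray(c,u,v);return (o+d*(z-o[2])/d[2])
E
python3 - <<'E'
from h import *
c=capture("top")
def P(off,p,z):return at(c,off[0]+(p[0]+.5)/5.4-.5,off[1]+(p[1]+.5)/5.4-.5,z)
for nm,off,w,cor,lip in(("narrow",(190,125),.092,[(102,54),(268,71),(77,269),(238,285)],[(62,490),(197,500),(63,507),(195,514)]),("wide",(255,125),.126,[(167,55),(389,60),(162,275),(391,275)],[(172,378),(374,376),(172,390),(374,389)])):
    Q=np.array([P(off,p,.042)[:2] for p in cor]);print(nm,Q.round(4).tolist())
    M=np.array([[.122,w/2],[.122,-w/2],[0,w/2],[0,-w/2]])
    def pl(p):
        k,s=np.cos(p[2]),np.sin(p[2]);return M@np.array([[k,s],[-s,k]])+p[:2]
    r=least_squares(lambda p:(pl(p)-Q).ravel(),[.45,0,0]);p=r.x;print(p.round(4),"deg",np.degrees(p[2]).round(2),(r.fun.reshape(-1,2)*1e3).round(1).tolist())
    k,s=np.cos(p[2]),np.sin(p[2])
    for l in lip:
        X=P(off,l,.036)[:2];d=X-p[:2];print("lip",X.round(4),"box",[round(d@[k,s],4),round(d@[-s,k],4)])
for n,q,z in(("vial",(40,180),.051),("eras_top",(60,468),.013),("eras_bot",(56,563),.013),("eras_right",(80,515),.013)):print(n,P((255,125),q,z).round(3))
for n,q,z in(("tin",(239/1.5,308/1.5),.023),("loupe",(571/1.5,311/1.5),.034)):print(n,at(c,*q,z).round(3))
E
```

```text
narrow [[0.7277, 0.3591], [0.7151, 0.2672], [0.6064, 0.3732], [0.5951, 0.2856]]
[ 0.6006  0.3294 -0.1331] deg -7.63 [[-0.1, -0.3], [0.3, 0.3], [0.4, 1.8], [-0.6, -1.8]]
lip [0.4863 0.3826] box [np.float64(-0.1203), np.float64(0.0376)]
lip [0.4792 0.3099] box [np.float64(-0.1178), np.float64(-0.0354)]
lip [0.4771 0.3822] box [np.float64(-0.1294), np.float64(0.0359)]
lip [0.4716 0.3111] box [np.float64(-0.1254), np.float64(-0.0353)]
wide [[0.7206, 0.129], [0.7148, 0.0061], [0.5966, 0.1364], [0.5934, 0.0117]]
[ 0.5954  0.0735 -0.0444] deg -2.55 [[-0.5, 2.0], [-0.3, -0.9], [1.6, 0.1], [-0.8, -1.1]]
lip [0.5409 0.1327] box [np.float64(-0.0571), np.float64(0.0567)]
lip [0.539 0.023] box [np.float64(-0.0541), np.float64(-0.053)]
lip [0.5343 0.1329] box [np.float64(-0.0637), np.float64(0.0566)]
lip [0.5319 0.0234] box [np.float64(-0.0612), np.float64(-0.0529)]
vial [0.649 0.201 0.051]
eras_top [0.496 0.194 0.013]
eras_bot [0.445 0.198 0.013]
eras_right [0.47  0.184 0.013]
tin [0.521 0.509 0.023]
loupe [ 0.496 -0.144  0.034]
```

Emit:
{"op": "jog_arm", "data": {
  "rows": [3.4,-2.5,0,1.1,255,3.4,-2.5,0,1.1,255,3.4,-2.5,0,1.1,255,3.4,-2.5,0,1.1,255,3.4,-2.5,0,1.1,255,3.4,-2.5,0,1.1,255,3.4,-2.5,0,1.1,255,3.4,-2.5,0,1.1,255,0,0,0,0,255],
  "force": 40
}}

```text
clock: 1.1
position: [0.4399, 0.3431, 0.2284]
tool_rot: [[0.117, 0.993, -0.002], [0.993, -0.117, -0.003], [-0.003, -0.001, -1.0]]
force: [0.9, 0.0, 0.3]
gripper_width: 0.004
```

Emit:
{"op": "jog_arm", "data": {
  "rows": [-0.7,0.4,-4,-0.4,255,-0.7,0.4,-4,-0.4,255,0,0,-4,0,255,0,0,-3,0,255,0,0,-2,0,255,0,0,-1,0,255,0,0,0,0,255]
}}

```text
clock: 1.8
position: [0.4236, 0.3517, 0.0432]
tool_rot: [[0.135, 0.991, -0.001], [0.991, -0.135, 0.0], [0.0, -0.001, -1.0]]
force: [-0.4, 0.0, 0.5]
gripper_width: 0.0
```

```bash
python3 - <<'E'
from h import *
s=monitor.state();print(s["position"],s["force"])
for n in("scene","top","wrist"):
    c=capture(n);f=c["frame"][:,:,::-1]
    if n=="scene":f=f[100:260,150:370];
    if n=="top":f=f[120:260,180:360]
    cv2.imwrite(f"pics/{n}1.png",cv2.resize(f,None,fx=3 if n!="wrist" else 1,fy=3 if n!="wrist" else 1))
E
```

```text
[0.42358611 0.35167663 0.04317673] [-0.41175118  0.0173636   0.49318604]
```

View pics/scene1.png

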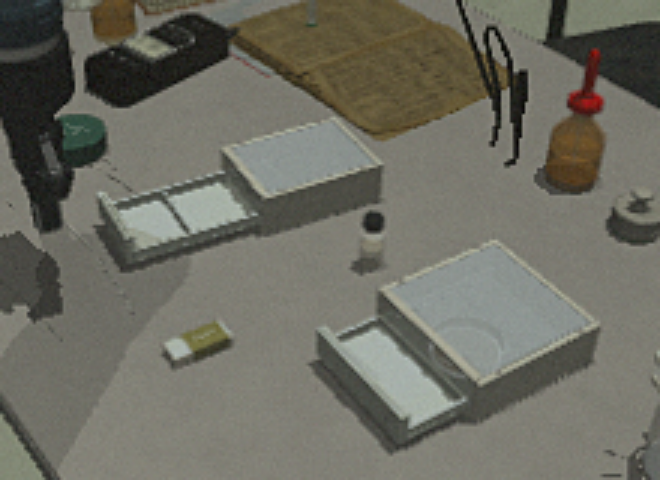

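View pics/wrist1.png

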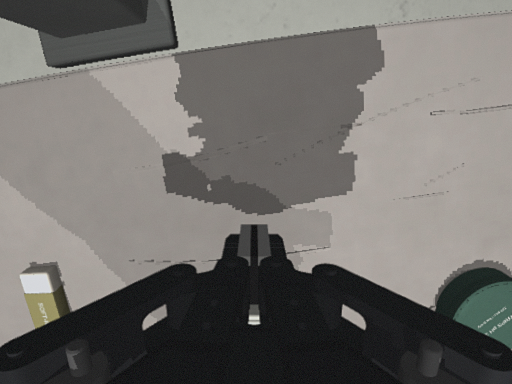

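The scene picture shows the closed fingers (45,215) about 4 cm in front of the narrow lip, with clear space around them. I'll lower and push.

Emit:
{"op": "jog_arm", "data": {
  "rows": [0,0,-1.2,0,255,0,0,-0.9,0,255,1.0,-0.1,0,0,255,1.0,-0.15,0,0,255,1.0,-0.15,0,0,255,1.0,-0.15,0,0,255,1.0,-0.15,0,0,255]
}}

```text
clock: 2.65
position: [0.4817, 0.3474, 0.0266]
tool_rot: [[0.134, 0.991, 0.008], [0.991, -0.134, 0.008], [0.009, 0.007, -1.0]]
force: [-1.7, 0.9, 0.4]
gripper_width: -0.003
```

Emit:
{"op": "jog_arm", "data": {
  "rows": [1.0,-0.15,0,0,255,1.0,-0.15,0,0,255,1.0,-0.15,0,0,255,0.7,-0.1,0,0,255,0.5,-0.07,0,0,255]
}}

```text
clock: 3.15
position: [0.5279, 0.3406, 0.0266]
tool_rot: [[0.135, 0.991, 0.007], [0.991, -0.135, 0.009], [0.01, 0.006, -1.0]]
force: [-2.4, -0.0, 1.4]
gripper_width: 0.001
```

Emit:
{"op": "jog_arm", "data": {
  "rows": [0.4,-0.05,0,0,255,0.4,-0.05,0,0,255,0.4,-0.05,0,0,255]
}}

```text
clock: 3.45
position: [0.5315, 0.3399, 0.0261]
tool_rot: [[0.133, 0.991, -0.011], [0.991, -0.132, 0.012], [0.011, -0.012, -1.0]]
force: [-11.1, 1.6, 8.6]
gripper_width: 0.001
```

Emit:
{"op": "jog_arm", "data": {
  "rows": [0.5,-0.05,0,0,255,0.5,-0.05,0,0,255,0.5,-0.05,0,0,255]
}}

```text
clock: 3.75
position: [0.5313, 0.3398, 0.0257]
tool_rot: [[0.127, 0.991, -0.039], [0.992, -0.127, 0.015], [0.01, -0.04, -0.999]]
force: [-13.8, 1.2, 11.2]
gripper_width: -0.004
```

Emit:
{"op": "jog_arm", "data": {
  "rows": [-1.5,0.2,0,0,255,-3,0.4,0,0,255,-3,0.4,0,0,255,0,0,3,0,255,0,0,4,0,255,0,0,4,0,255]
}}

```text
clock: 4.35
position: [0.4475, 0.344, 0.1307]
tool_rot: [[0.126, 0.991, -0.05], [0.992, -0.126, 0.001], [-0.005, -0.05, -0.999]]
force: [0.2, 0.2, 0.5]
gripper_width: -0.004
```

```bash
python3 - <<'E'
from h import *
s=monitor.state();print(s["position"],s["force"])
for n in("scene","top"):
    c=capture(n);f=c["frame"][:,:,::-1]
    f=f[100:260,150:370] if n=="scene" else f[120:260,180:360]
    cv2.imwrite(f"pics/{n}2.png",cv2.resize(f,None,fx=3.5,fy=3.5,interpolation=cv2.INTER_CUBIC))
E
```

```text
[0.44746098 0.34401113 0.13069886] [0.18038401 0.21045868 0.50403867]
```

View pics/scene2.png

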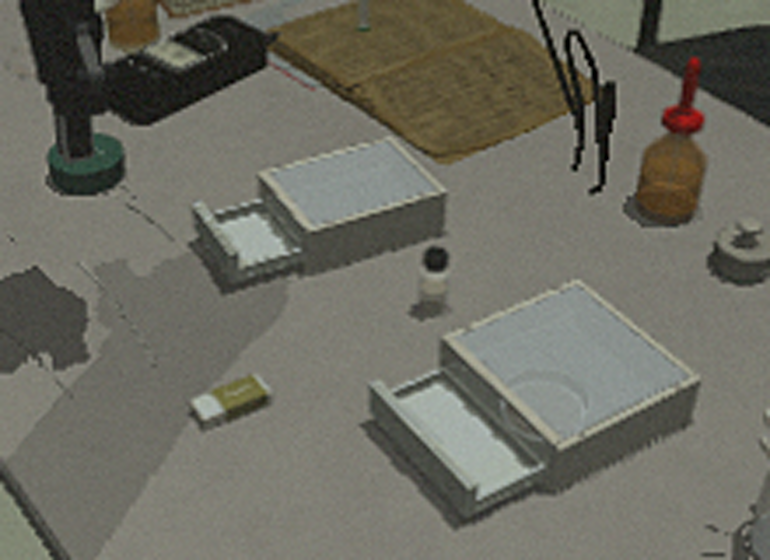

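View pics/top2.png

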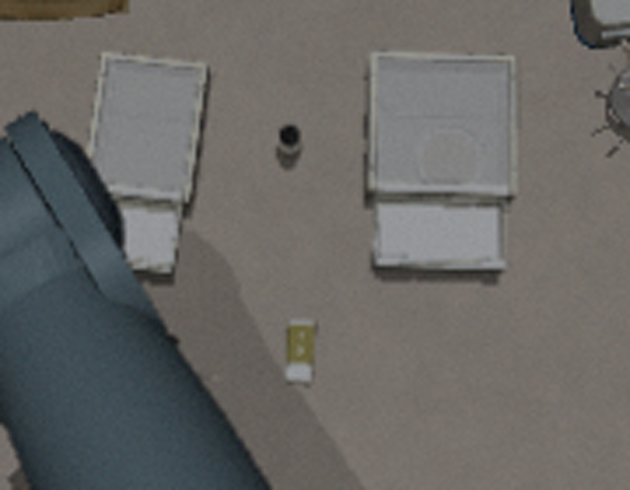

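Narrow tray is home: its lip sits as close to the box as the wide lip does, and the force rose to 14 N at the stop. Nothing else has moved. Next I move above the wide finger well.

Emit:
{"op": "jog_arm", "data": {
  "rows": [1.7,-3.8,0,0.7,255,1.7,-3.8,0,0.7,255,1.7,-3.8,0,0.7,255,1.7,-3.8,0,0.7,255,1.7,-3.8,0,0.7,255,1.7,-3.8,0,0.7,255,1.3,-3,0,0.4,255,0,0,0,0,255]
}}

```text
clock: 5.25
position: [0.577, 0.0782, 0.1374]
tool_rot: [[0.038, 0.999, -0.024], [0.999, -0.038, 0.002], [0.001, -0.024, -1.0]]
force: [-0.3, 1.4, -1.1]
gripper_width: -0.001
```

Emit:
{"op": "jog_arm", "data": {
  "rows": [-0.7,-0.3,-3,0,255,0,0,-3,0,255,0,0,-1.5,0,255,0,0,0,0,255]
}}

```text
clock: 5.65
position: [0.5719, 0.0737, 0.0602]
tool_rot: [[0.041, 0.999, -0.019], [0.999, -0.041, -0.0], [-0.001, -0.019, -1.0]]
force: [-0.8, -1.5, -0.1]
gripper_width: 0.003
```

```bash
python3 - <<'E'
from h import *
s=monitor.state();print(s["position"],s["force"])
for n in("scene","wrist"):
    c=capture(n);f=c["frame"][:,:,::-1]
    if n=="scene": f=cv2.resize(f[130:270,220:370],None,fx=4,fy=4,interpolation=cv2.INTER_CUBIC)
    cv2.imwrite(f"pics/{n}3.png",f)
E
```

```text
[0.5718665  0.07370164 0.06015369] [-0.82709086 -1.50707631 -0.09008978]
```

View pics/scene3.png

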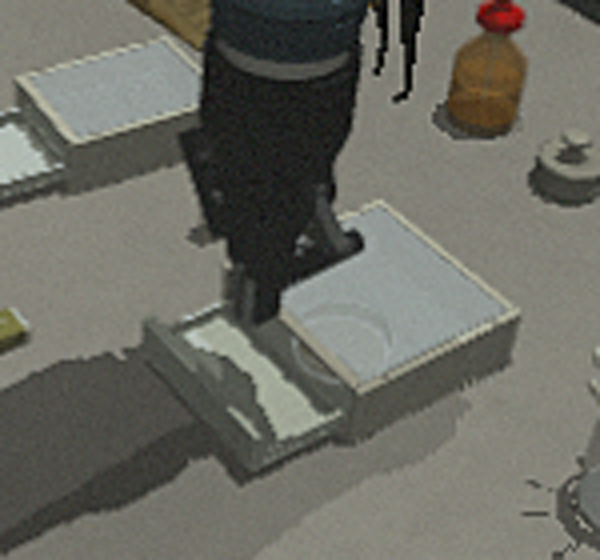

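View pics/wrist3.png

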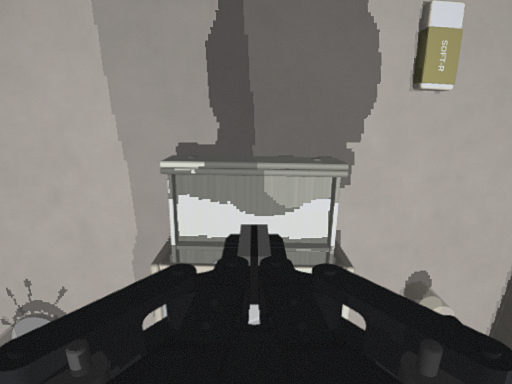

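The wrist picture shows the tips (255,230) over the well, between the lip (rows 160–172) and the box front (row ~245). I'll move back 6 mm and lower slowly.

Emit:
{"op": "jog_arm", "data": {
  "rows": [-0.6,0.05,0,0,255,0,0,-1.5,0,255,0,0,-1.2,0,255,0,0,-0.8,0,255,0,0,0,0,255]
}}

```text
clock: 6.25
position: [0.5707, 0.0757, 0.0314]
tool_rot: [[0.039, 0.999, -0.006], [0.999, -0.039, 0.0], [-0.0, -0.006, -1.0]]
force: [0.4, 0.4, -0.7]
gripper_width: 0.005
```

Emit:
{"op": "jog_arm", "data": {
  "rows": [-0.6,0,0,0,255,-0.2,0,-0.7,0,255,0,0,-0.5,0,255,0,0,0,0,255]
}}

```text
clock: 6.65
position: [0.5625, 0.0758, 0.0197]
tool_rot: [[0.039, 0.999, -0.004], [0.999, -0.039, 0.0], [-0.0, -0.004, -1.0]]
force: [0.1, -0.9, -0.6]
gripper_width: -0.005
```

Emit:
{"op": "jog_arm", "data": {
  "rows": [-0.4,0,0,0,255,-0.4,0,0,0,255,-0.5,0.02,0,0,255,-0.6,0.03,0,0,255,-0.6,0.03,0,0,255,-0.6,0.03,0,0,255]
}}

```text
clock: 7.25
position: [0.5326, 0.0768, 0.0207]
tool_rot: [[0.039, 0.999, 0.002], [0.999, -0.039, -0.0], [0.0, 0.002, -1.0]]
force: [2.7, 0.5, -1.2]
gripper_width: -0.0
```

Emit:
{"op": "jog_arm", "data": {
  "rows": [-0.7,0.03,0,0,255,-0.7,0.03,0,0,255,-0.7,0.03,0,0,255,-0.7,0.03,0,0,255,-0.7,0.03,0,0,255,-0.7,0.03,0,0,255,-0.6,0.03,0,0,255,-0.5,0.03,0,0,255,-0.4,0.03,0,0,255]
}}

```text
clock: 8.15
position: [0.4702, 0.0801, 0.0212]
tool_rot: [[0.039, 0.999, 0.003], [0.999, -0.039, 0.001], [0.001, 0.003, -1.0]]
force: [1.1, 0.1, -1.1]
gripper_width: 0.001
```

Emit:
{"op": "jog_arm", "data": {
  "rows": [-0.4,0.02,0,0,255,-0.4,0.02,0,0,255,-0.4,0.02,0,0,255,-0.4,0.02,0,0,255]
}}

```text
clock: 8.55
position: [0.4669, 0.0797, 0.0242]
tool_rot: [[0.04, 0.999, 0.027], [0.999, -0.04, -0.002], [-0.001, 0.027, -1.0]]
force: [8.4, -0.2, -4.8]
gripper_width: 0.001
```

Emit:
{"op": "jog_arm", "data": {
  "rows": [-0.4,0.02,0,0,255,-0.4,0.02,0,0,255,-0.3,0,0,0,255]
}}

```text
clock: 8.85
position: [0.4671, 0.0792, 0.0272]
tool_rot: [[0.042, 0.998, 0.047], [0.999, -0.042, -0.004], [-0.002, 0.048, -0.999]]
force: [5.6, 0.5, -3.0]
gripper_width: 0.001
```

Emit:
{"op": "jog_arm", "data": {
  "rows": [0.7,0,0,0,255,0.5,0,0,0,255,0,0,0,0,255]
}}

```text
clock: 9.15
position: [0.4782, 0.079, 0.027]
tool_rot: [[0.042, 0.998, 0.045], [0.999, -0.042, -0.005], [-0.003, 0.045, -0.999]]
force: [0.0, 1.1, 0.1]
gripper_width: 0.002
```

Emit:
{"op": "jog_arm", "data": {
  "rows": [0,0,2,0,255,0,0,3,0,255,0,0,4,0,255,0,0,4,0,255,-2,-3,2,0,255,-2,-4,2,0,255,-2,-4,0,0,255,-2,-4,0,0,255,0,-4,0,0,255,0,0,0,0,255]
}}

```text
clock: 10.15
position: [0.3865, -0.1159, 0.2006]
tool_rot: [[0.036, 0.999, 0.03], [0.999, -0.036, -0.007], [-0.006, 0.03, -1.0]]
force: [0.8, -0.1, 1.3]
gripper_width: 0.002
```

```bash
python3 - <<'E'
from h import *
s=monitor.state();print(s["position"],s["force"])
for n in("scene","top"):
    c=capture(n);f=c["frame"][:,:,::-1]
    f=f[100:260,150:370] if n=="scene" else f[120:260,180:360]
    cv2.imwrite(f"pics/{n}4.png",cv2.resize(f,None,fx=3.5 if n=="scene" else 4.2,fy=3.5 if n=="scene" else 4.2,interpolation=cv2.INTER_CUBIC))
E
```

```text
[ 0.38647382 -0.11586596  0.2006181 ] [ 0.81170046 -0.11378211  1.31181205]
```

View pics/scene4.png

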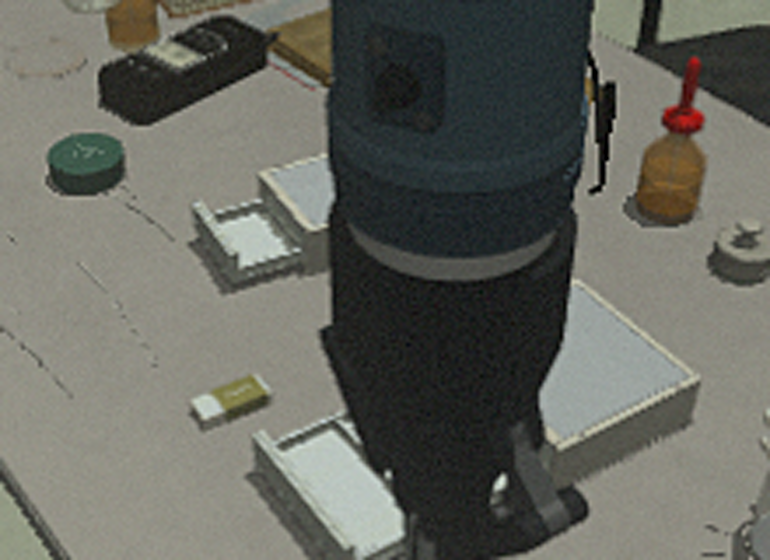

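View pics/top4.png

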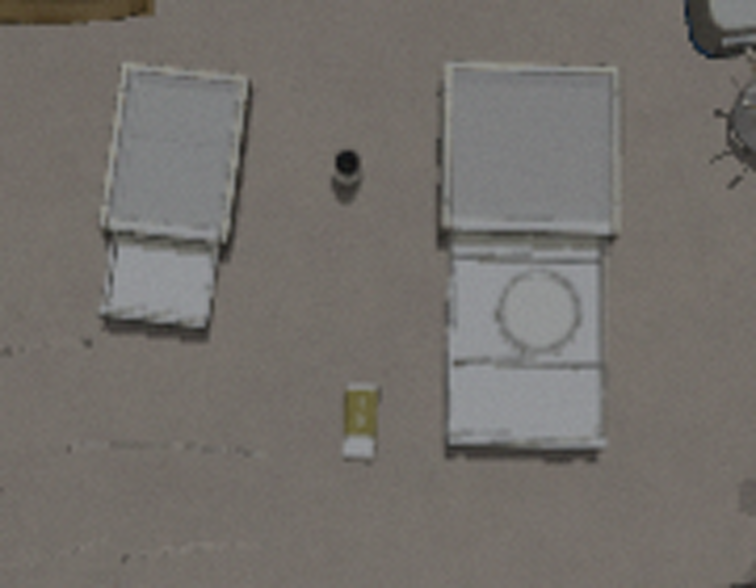

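```bash
python3 - <<'E'
from h import *
c=capture("top")
P=lambda u,v,z:at(c,180+(u+.5)/4.2-.5,120+(v+.5)/4.2-.5,z)
for n,p,o in(("wide",(527,439),(.5954,.0735,-.0444)),("narrow",(155,320),(.6006,.3294,-.1331))):
    d=P(*p,.036)[:2]-o[:2];print(n,"lip box x",d@[np.cos(o[2]),np.sin(o[2])])
print("dish",P(538,310,.024),"pan",P(527,313,.013))
E
```

```text
wide lip box x -0.14276382427396622
narrow lip box x -0.05841602050368809
dish [0.54462965 0.06903447 0.024     ] pan [0.54450823 0.07577152 0.013     ]
```

```bash
python3 - <<'E'
from station import workorder
print(workorder.sign_off())
E
```

```text
the job is handed in; nothing more can be done
None
```

I pushed the narrow tray home and then drew the wide tray out to its stop, and handed the job in at about 10 s of the 38 s allowed. No verdict was reported.

- **Narrow tray:** I pushed it from the front with the fingers shut until the force rose to 14 N and it stopped moving. The last top picture puts its lip about 58 mm in front of the box, against about 56 mm expected when home.
- **Wide tray:** I hooked the shut fingers behind the lip and pulled until the tray stood still at 8 N. The last top picture puts the lip about 143 mm out, against about 146 mm expected at the stop. That 3 mm is within my pixel and calibration error. I relied on the hard stop rather than repeating the pull, so "fully out" rests on that.
- **Petri dish:** it lies flat in its compartment, clear of the roof and about 7 mm off centre. The fingers stayed in the finger well, away from it.
- **Bystanders:** the vial, eraser and tin look unmoved. The loupe was outside the last cropped pictures; I did not check it again. The arm's path near it was at about 20 cm height.
- **Arm:** it ended clear of everything, at 20 cm height with only about 1.5 N of residual force reading.

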